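# Stop-button check of the lab shaker

## Task

Check the shaker's stop button with your fingertips: press the big three-lobed mushroom button fully in so that it latches, then push its lobes round clockwise (seen from above) until it pops back out. Then press the round start button fully in and let it go, so that the shaker is ready again. Do not shift or lift the two control boxes, and leave the speed dial and the things standing around where they are.

Things in the scene. Friction and masses are not known exactly. Their poses are not given: they have to be found in the camera images.
- stop_station: Loose heavy white painted-metal box (about 2.4 kg), 130 x 130 mm, deck 60 mm above the counter, on four rubber feet, carrying only the mushroom stop button, centred on it. Origin: centre of the underside; z up. Only to be touched, not shifted or lifted.
- stop (a joint): How far the mushroom stop button is in, m: 0 = out (as found), 0.008 = fully in. It snaps: it needs about 5 N at first, passes a dead point half-way (0.004) and then falls in and stays latched in by itself; let go before the dead point it comes out again.
- twist (a joint): Turn of the mushroom head, rad: 0 = rest (as found), growing clockwise seen from above, stop at 0.85. A light spring (under 0.04 N m) turns it back to 0 when let go. With the button in, turning it clockwise cams the head up: past about 0.35 rad it pops out, at 0.65 it is certainly out. It takes about 0.07 N m, some 2 N on a lobe.
- head_top (a point): Centre of the top of the grey mushroom head's dome, on its vertical turning axis; 107 mm above the counter when out, 99 mm when in. Dome 52 mm across; its rim ends 11 mm below this point; below it a hub 44 mm across with three finger lobes 120 degrees apart. The x axis points out along one lobe, z up; turns with the head.
- lobe (a point): Middle of one lobe, 36 mm from the axis, at half its height, 23 mm below the dome's top. Each lobe is 12 mm wide, 20 mm high (13 to 33 mm below the dome's top) and reaches 42 mm from the axis; beneath it 14 mm are free down to the deck when out, 6 mm when in. x axis points outward from the axis; turns and sinks with the head.
- start_station: Loose heavy white painted-metal box (about 2 kg), 110 x 160 mm (x, y), deck 50 mm above the counter, on rubber feet. On it, 43 mm towards its own -y, the round start button; 40 mm towards its own +y, the speed dial. Origin: centre of the underside; z up. Only to be touched, not shifted or lifted.
- start_top (a point): Centre of the top of the start button: round flat grey push button 30 mm across in a 46 mm steel ring, top 72 mm above the counter when out; axis vertical.
- start (a joint): How far the start button is in, m: 0 = out, 0.006 = fully in, which takes about 5 N; it springs back when let go.
- dial (a joint): Turn of the speed dial (rad), 0 as found; a bar-grip knob, 40 mm across, standing 44 mm above its deck. Leave alone.
- apple_mid (a point): Centre of a loose apple, 72 mm across, 66 mm high, standing between the stations.
- jar_mid (a point): Centre of a loose lidded glass jar, 54 mm across, 65 mm high, standing between the stations or just beyond.
- cup_mid (a point): Centre of a loose tall steel cup, 90 mm across, 165 mm high, at the left.
- bowl_mid (a point): Centre of a loose white bowl, 120 mm across, 50 mm high, beyond the stations.
- bottle_mid (a point): Centre of a loose amber bottle, 60 mm across, 150 mm high, beyond the stations.
- spatula_grip (a point): Handle of a loose spatula lying at the right.
- beaker_mid (a point): Centre of a loose glass beaker, 66 mm across, 90 mm high, beyond the stations.

How it is judged:
By the outcome, as a careful person would: the job done as asked, in the order asked, and still so for the second after the job is handed in, with the robot touching nothing.
It also fails if it takes over 51 s, if anything falls off the work surface, if the arm or the gripper's body presses on something with over 40 N, if the wrist force passes 120 N, or if a joint passes its speed limit or range.

## Robot

A 6-joint arm with a two-finger parallel gripper is mounted at the origin on the work surface. World frame = base frame: x ahead of the robot, y to its left, z up, the work surface at z = 0. Lengths are in m, angles in rad, forces in N, time in s.
With the tool pointing down it reaches from about 0.325 to 0.875 m from the base axis. Payload 4.4 kg.
Tool frame: the origin (TCP) lies on the centre line of the jaws, within the pads' length; the fingertips stand ctrl.tip_extent ahead of it and the grasp point (between the pads) lies 2 mm behind it (ctrl.tip_extent is the distance from the TCP to the fingertips, in m); z points along the fingers, y is the line along which they close (so a half turn about z gives the same grasp; the last joint's range is limited). The gripper opens to 85 mm and grips with 20 to 120 N. Pads are 22 mm wide; open, the fingers measure 114 mm over their backs; the gripper's body (76 mm by 85 mm) begins 54 mm behind the grasp point. The pads swing forward as they close: fully open they stand 13 mm farther back than shut.
Start: joints at [1.129, 0.207, 1.542, -0, 1.393, -0.15], TCP at [0.165, 0.551, 0.248] pointing down, gripper open.
Joint ranges: [-2.73, 2.73], [-0.86, 2.22], [0.23, 2.46], [-1.11, 4.25], [0.08, 2.63], [-2.82, 2.82]. Speed limits (rad/s): [2.79, 2.79, 3.14, 3.14, 3.14, 3.14].

## Interface

Orientations are given as a rotation vector (axis times angle).
In Python, from cell import ctrl, let_go, close, monitor, vision, order gives the robot as it stands. The module is installed in compiled form; this text tells all that it offers. Calls block until the motion is done:
- ctrl.goto(position, orientation): joint-space move of the TCP to a pose.
- ctrl.move_straight(position, attitude=None, feed=0.15, threshold=None): straight line of the TCP; attitude=None keeps the orientation; feed is the mean speed in m/s. With threshold (N) it stops when the force on the tool has changed by that much, and returns True; else False.
- ctrl.movej(angles): joint-space move.
- let_go() and close(effort=None): open the fingers fully, or close them until they stop; effort is the grip in N (None keeps the last).
- ctrl.pause(seconds).
- ctrl.ik(position, orientation): joint angles nearest the present ones, or None.
- monitor.get_state(): the state.
- vision.grab_frame(name): name is "side" or "top"; returns a dict with "image" (420x560x3 uint8, red, green, blue), "fov_y" (degrees; the focal length in pixels is half the picture's height over the tangent of half this angle, whatever the lens; pixels are square), "cx", "cy" (the principal point, pixels), "rvec" (rotation vector, rad) and "tvec" (3), from world to camera coordinates, as OpenCV has them. Camera axes: x right, y down, z forward; pixel columns grow to the right and rows downward; lengths in m; the calibration is good to about 2 mm. A picture is of the moment at which its call begins. There is no depth.
A pose or a line that the arm cannot do raises ctrl.IKError and nothing moves.
- order.finish_job(): hands the job in; it is judged then, once.
The state is a dict: "time_s": time; "joint_positions": joint angles; "joint_velocities": joint speeds; "effort": joint torques, N m; "tool_pos": TCP position; "tool_rot": TCP orientation; "contact_force": force on the tool from outside, world axes, zero at the start; "torque": the same for the moment, N m; "finger_gap": opening from 0.0 (shut) to 1.0 (fully open); "finger_force": force on a finger pad.
Only numpy, scipy, OpenCV 4.12 (cv2) and the standard library are available. Lean on these libraries where they do the work, as an engineer would, in place of code of your own. Each camera call takes 0.05 s, during which the arm holds its last target. There are 200 camera calls.

## Working session

There is one attempt and no reset: what is moved stays moved. The work goes in short steps, each a Python script; the robot and the scene stay as the last script left them, time stands still between calls to the robot, and variables do not carry over. Pictures are saved under pics/ and viewed, at most 10 in all, crops included, and the job is handed in when it is done.

```bash
mkdir -p pics; cat > h.py <<'E'
import numpy as np, cv2
from cell import ctrl, let_go, close, monitor, vision, order
def cam(name):
    f=vision.grab_frame(name); im=f["image"]; h=im.shape[0]
    fl=h/2/np.tan(np.radians(f["fov_y"])/2)
    K=np.array([[fl,0,f["cx"]],[0,fl,f["cy"]],[0,0,1]]); R=cv2.Rodrigues(np.array(f["rvec"],float))[0]; t=np.array(f["tvec"],float)
    return im,K,R,t
def ray(u,v,z,c):
    _,K,R,t=c; d=R.T@np.linalg.solve(K,[u,v,1]); o=-R.T@t
    return o+d*(z-o[2])/d[2]
def proj(p,c):
    _,K,R,t=c; q=K@(R@np.array(p)+t); return q[:2]/q[2]
E
python3 - <<'E'
from h import *
for n in("top","side"):
    c=cam(n); cv2.imwrite(f"pics/{n}1.png",c[0][:,:,::-1]); np.savez(f"{n}1.npz",im=c[0],K=c[1],R=c[2],t=c[3]); print(n,c[1],-c[2].T@c[3],c[2])
s=monitor.get_state(); print(s["time_s"],s["tool_rot"],s["contact_force"],ctrl.tip_extent)
E
```

```text
top [[433.41341723   0.         283.26600614]
 [  0.         433.41341723 207.58617653]
 [  0.           0.           1.        ]] [ 0.44436605 -0.00994569  1.34519468] [[-0.0029478  -0.99988391  0.0149489 ]
 [-0.99326682  0.00119637 -0.11584293]
 [ 0.11581159 -0.01518973 -0.99315505]]
side [[483.53041869   0.         282.80397252]
 [  0.         483.53041869 204.30914529]
 [  0.           0.           1.        ]] [ 0.37822629 -0.89258719  1.15900911] [[ 0.97416416 -0.22551091  0.01220738]
 [-0.16413199 -0.74407596 -0.64761999]
 [ 0.15512859  0.62888456 -0.76186569]]
0.1 [-0.45507433 -3.10782094  0.00325815] [ 0.17747887  0.59306645 -0.16075749] 0.017
```

View pics/top1.png

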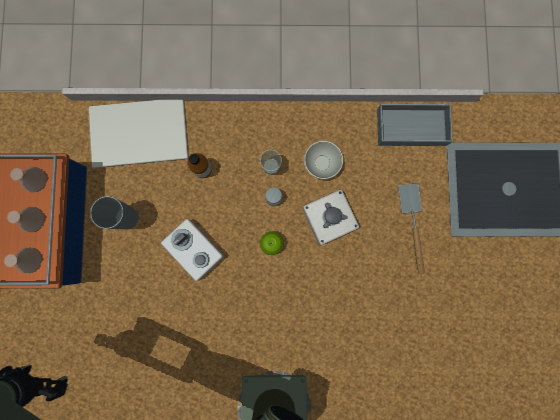

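View pics/side1.png

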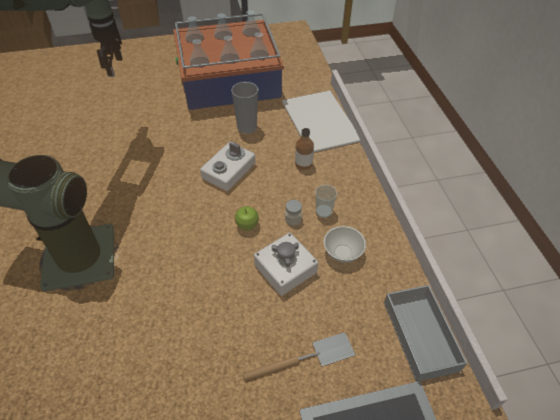

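Top view: the stop station is near (331,217), its head at (332,215). The start button is at (201,260), the dial at (182,239) and the apple at (271,243). I'll enlarge both stations in both views.

```bash
python3 - <<'E'
import numpy as np,cv2
T=np.load("top1.npz")["im"];S=np.load("side1.npz")["im"]
f=lambda I,u,v,w,h,k:cv2.resize(I[v:v+h,u:u+w],None,fx=k,fy=k,interpolation=cv2.INTER_CUBIC)
a=np.hstack([f(T,295,182,66,50,6)[:300],f(T,160,212,66,50,6)[:300]])
b=np.hstack([f(S,252,228,66,50,6)[:300],f(S,198,138,66,50,6)[:300]])
cv2.imwrite("pics/crop1.png",np.vstack([a,b])[:,:,::-1])
E
```

```text
(no output)
```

View pics/crop1.png

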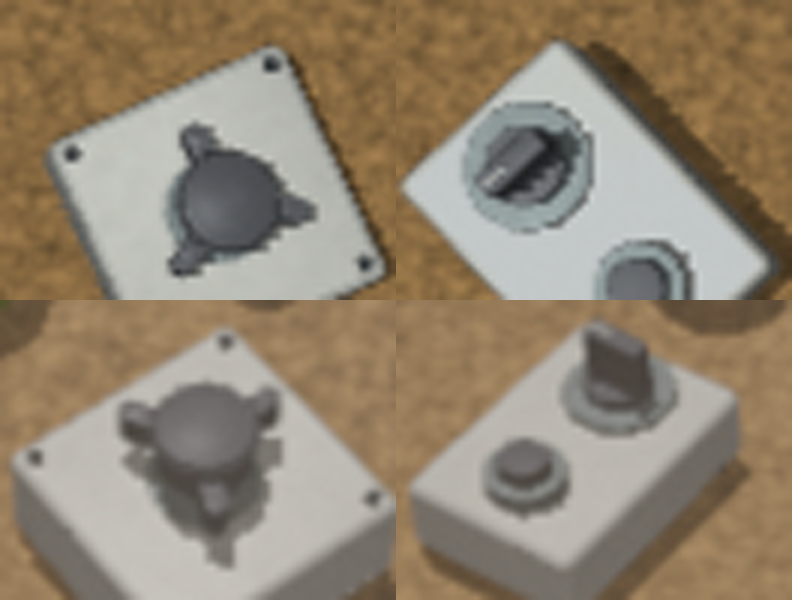

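Crop: the top-view dome is at about (333.5,215), with lobe tips at (327,203.5), (347,217) and (325,226.5). The start button is at about (200.5,258) in the top view. In the side view the dome is at (286,250) and the start button at (219.4,164.6).

```bash
cat > m.py <<'E'
from h import *
def load(n):
    d=np.load(n); return d["im"],d["K"],d["R"],d["t"]
if __name__=="__main__":
    T=load("top1.npz");S=load("side1.npz")
    for nm,z,a,b in(("head",.100,(333.2,214.8),(285.7,249.5)),("start",.072,(200.1,257.8),(218.9,164.2))):
        print(nm,ray(*a,z,T),ray(*b,z,S))
        P=[c[1]@np.c_[c[2],c[3]] for c in(T,S)]
        X=cv2.triangulatePoints(P[0],P[1],np.array(a),np.array(b)).ravel();print(" tri",X[:3]/X[3])
    h=ray(333.2,214.8,.100,T)
    for p in((327,203.2),(347,216.7),(324.6,226.3)):
        q=ray(*p,.09,T)-h; print("lobe",np.hypot(*q[:2]),np.degrees(np.arctan2(q[1],q[0])))
    # decks by white mask
    for nm,c,z,pt,sz in(("T",T,.06,(333,215),.13),("T",T,.05,(195,250),0),("S",S,.06,(285,262),0),("S",S,.05,(228,166),0)):
        hsv=cv2.cvtColor(c[0],cv2.COLOR_RGB2HSV); m=((hsv[...,1]<60)&(hsv[...,2]>150)).astype(np.uint8)
        cs,_=cv2.findContours(m,0,1)
        k=max((k for k in cs if cv2.pointPolygonTest(k,pt,True)>-8),key=cv2.contourArea)
        w=np.array([ray(*p[0],z,c)[:2] for p in k],np.float32); print(nm,cv2.minAreaRect(w))
    # dark mask in top for the head
    for c,(u,v),r,z in((T,(333,215),20,.098),(T,(200,258),8,.07)):
        g=cv2.cvtColor(c[0],cv2.COLOR_RGB2GRAY); hs=cv2.cvtColor(c[0],cv2.COLOR_RGB2HSV)
        m=np.zeros_like(g); cv2.circle(m,(u,v),r,1,-1); m&=(g<120).astype(np.uint8)
        o=cv2.morphologyEx(m,cv2.MORPH_OPEN,cv2.getStructuringElement(2,(9,9)))
        M=cv2.moments(o,True); print(M["m00"], (M["m10"]/M["m00"],M["m01"]/M["m00"]) if M["m00"] else 0)
        e=((m-o)*(1)); n,l,st,ce=cv2.connectedComponentsWithStats(e); print([(s[4],x.round(1)) for s,x in zip(st,ce) if s[4]>4])
E
python3 m.py
```

```text
head [ 0.56838881 -0.17336349  0.1       ] [ 0.56576474 -0.17398669  0.1       ]
 tri [ 0.5670807  -0.17333904  0.09901162]
start [0.44600657 0.21306502 0.072     ] [0.43948203 0.2107347  0.072     ]
 tri [0.44249349 0.21377726 0.06883828]
lobe 0.03869987974641428 24.898557980034745
lobe 0.04178449922135223 -96.35964275535073
lobe 0.040595561249149446 143.28478732828563
T ((0.5672004222869873, -0.17040272057056427), (0.12554915249347687, 0.1243751272559166), 24.26588249206543)
T ((0.4715721309185028, 0.24497367441654205), (0.15523584187030792, 0.10501673072576523), 43.70939636230469)
S ((0.5658979415893555, -0.17252478003501892), (0.1280026137828827, 0.12717637419700623), 24.53727912902832)
S ((0.46930062770843506, 0.24276365339756012), (0.1584610641002655, 0.1079845279455185), 43.947242736816406)
265.0 (332.70943396226414, 215.4679245283019)
[(np.int32(235112), array([279.5, 209.5])), (np.int32(15), array([349.9, 206. ])), (np.int32(25), array([327.4, 205.2])), (np.int32(20), array([344. , 216.9])), (np.int32(26), array([325.9, 225. ]))]
83.0 (200.12048192771084, 259.3855421686747)
[(np.int32(235183), array([279.5, 209.5])), (np.int32(8), array([204.8, 253.4]))]
```

```bash
cat >> h.py <<'E'
from scipy.spatial.transform import Rotation as Ro
H=np.array([.5665,-.172]); ST=np.array([.441,.213]); TE=ctrl.tip_extent
def rv(yaw):
    c,s=np.cos(yaw),np.sin(yaw); return Ro.from_matrix(np.array([[c,s,0],[s,-c,0],[0,0,-1.]])).as_rotvec()
def P(xy,tipz): return [xy[0],xy[1],tipz+TE]
def st(m=""):
    s=monitor.get_state(); print(m,round(s["time_s"],2),np.round(s["tool_pos"],4),"tip",round(s["tool_pos"][2]-TE,4),"F",np.round(s["contact_force"],1),"M",np.round(s["torque"],2)); return s
E
python3 - <<'E'
from h import *
y=np.radians(129)
close(20); st("closed")
ctrl.goto(P(H,.22),rv(y)); st("above")
ctrl.move_straight(P(H,.117),feed=.12); st("near")
print(ctrl.move_straight(P(H,.090),feed=.015,threshold=15)); st("pressed")
ctrl.pause(.1)
ctrl.move_straight(P(H,.13),feed=.1); s=st("up"); print(s["joint_positions"],s["finger_gap"])
E
```

```text
closed 0.87 [0.1649 0.5509 0.2483] tip 0.2313 F [ 1.  -0.3  0.1] M [-0.02  0.01  0.04]
above 3.77 [ 0.5667 -0.1711  0.237 ] tip 0.22 F [-0.4  0.1 -0.1] M [0.02 0.03 0.03]
near 4.78 [ 0.5673 -0.1723  0.135 ] tip 0.118 F [ 0.7 -0.6  0.6] M [ 0.02  0.   -0.09]
True
pressed 6.02 [ 0.5667 -0.172   0.1158] tip 0.0988 F [-1.7 -0.1  5.5] M [ 0.07  0.22 -0.01]
up 6.59 [ 0.5667 -0.1721  0.1473] tip 0.1303 F [-0.2  0.9  0. ] M [-0.03  0.03 -0.03]
[-4.40968991e-01  3.41263038e-01  1.59215017e+00  2.97890084e-05
  1.20845574e+00 -1.12166275e+00] 0.0013630874011083213
```

```bash
cat > tw.py <<'E'
from h import *
L=np.radians(-96); r=.0405
def pose(a,z): 
    a=L+np.radians(a); return P(H+r*np.array([np.cos(a),np.sin(a)]),z), rv(a+np.pi)
def ft(a):
    a=L+np.radians(a); F=[]
    for _ in range(4): F.append(monitor.get_state()["contact_force"]); ctrl.pause(.02)
    F=np.mean(F,0); t=np.array([np.sin(a),-np.cos(a)])  # clockwise direction
    return -F[:2]@t, F[:2]@[np.cos(a),np.sin(a)], F[2]
p,q=pose(48,.13); ctrl.move_straight(p,q,feed=.1)
p,q=pose(48,.072); print(ctrl.move_straight(p,q,feed=.06,threshold=8)); st("down"); b=np.array(ft(48))
c=None
for a in range(44,-31,-4):
    p,q=pose(a,.072); ctrl.move_straight(p,q,feed=.03); f=np.array(ft(a))-b
    print(a,f.round(1))
    if c is None and f[0]>1.2: c=a
    if f[0]>6 or (c is not None and a<c-40): break
st("end")
E
python3 tw.py
```

```text
False
down 8.27 [ 0.5941 -0.2023  0.0896] tip 0.0726 F [0.4 0.7 0.9] M [-0.05  0.   -0.02]
44 [-0.8 -0.6  0. ]
40 [-0.2 -0.2  0. ]
36 [-0.1 -0.2 -0.5]
32 [-0.2 -0.4 -0. ]
28 [-0.3  0.2 -0. ]
24 [1.  1.1 0.3]
20 [1.9 1.4 1.9]
16 [1.2 2.1 1.9]
12 [1.4 2.4 1.7]
8 [-0.1  1.7  0.7]
4 [0.3 1.3 0.8]
0 [-0.2  0.8  0.1]
-4 [-0.2  0.4  0.4]
-8 [-0.2  0.6  0.2]
-12 [ 1.6  1.4 -0.8]
-16 [ 4.8  1.8 -2.1]
-20 [ 7.2  3.2 -4.1]
end 13.72 [ 0.5508 -0.2104  0.0897] tip 0.0727 F [ 5.7 -6.1 -3.6] M [-1.01 -0.78  0.01]
```

```bash
python3 - <<'E'
from h import *
L=np.radians(-96); r=.0405
for a in(-5,15,38):
    b=L+np.radians(a); ctrl.move_straight(P(H+r*np.array([np.cos(b),np.sin(b)]),.072),rv(b+np.pi),feed=.06)
st("back")
s=st(); p=list(s["tool_pos"]); p[2]=.22+TE; ctrl.move_straight(p,feed=.15)
ctrl.goto(P(ST,.2),rv(np.radians(129))); st("over start")
T=cam("top");S=cam("side")
for n,c in(("top2",T),("side2",S)): np.savez(n+".npz",im=c[0],K=c[1],R=c[2],t=c[3])
f=lambda I,u,v,w,h,k:cv2.resize(I[v:v+h,u:u+w],None,fx=k,fy=k,interpolation=cv2.INTER_CUBIC)
S1=np.load("side1.npz")["im"];T1=np.load("top1.npz")["im"]
g=lambda A,B:np.hstack([f(A,295,182,66,50,6),f(B,252,228,66,50,6)])
cv2.imwrite("pics/crop2.png",np.vstack([g(T1,S1),g(T[0],S[0])])[:,:,::-1])
E
```

```text
back 15.18 [ 0.5874 -0.2061  0.0888] tip 0.0718 F [-0.1  0.5 -0.1] M [-0.02  0.01  0.03]
 15.18 [ 0.5874 -0.2061  0.0888] tip 0.0718 F [-0.1  0.5 -0.1] M [-0.02  0.01  0.03]
over start 17.94 [0.4418 0.2124 0.2172] tip 0.2002 F [0.7 0.4 0.1] M [-0.   -0.02  0.02]
```

View pics/crop2.png

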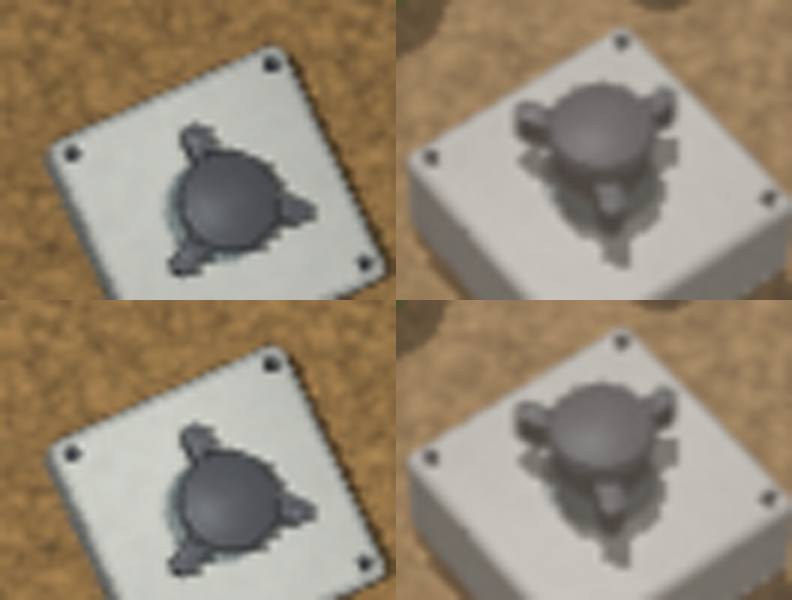

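The head is back out at rest and the box hasn't shifted; before and after pictures match (dome at about (333,215)). Next I press the start button, with the fingers' wide line turned away from the dial.

```bash
python3 - <<'E'
from h import *
y=np.radians(44)
ctrl.goto(P(ST,.16),rv(y))
ctrl.move_straight(P(ST,.080),feed=.08); st("near")
print(ctrl.move_straight(P(ST,.058),feed=.015,threshold=18)); st("pressed"); ctrl.pause(.2); st()
ctrl.move_straight(P(ST,.2),feed=.1); st("up")
for n in("top","side"):
    c=cam(n); a=np.load(n+"1.npz")["im"]; cv2.imwrite(f"pics/{n}3.png",c[0][:,:,::-1])
E
```

```text
near 20.52 [0.4416 0.2132 0.0976] tip 0.0806 F [-0.3  1.  -0.3] M [-0.02 -0.03  0.03]
True
pressed 21.51 [0.4411 0.213  0.083 ] tip 0.066 F [-2.4 -0.9  6.5] M [-0.08  0.26  0.03]
 21.71 [0.4411 0.213  0.083 ] tip 0.066 F [-1.7  0.2  6.3] M [-0.1   0.24  0.01]
up 23.21 [0.4405 0.2128 0.2162] tip 0.1992 F [-0.1 -0.4 -0. ] M [-0.01  0.02  0.03]
```

View pics/side3.png

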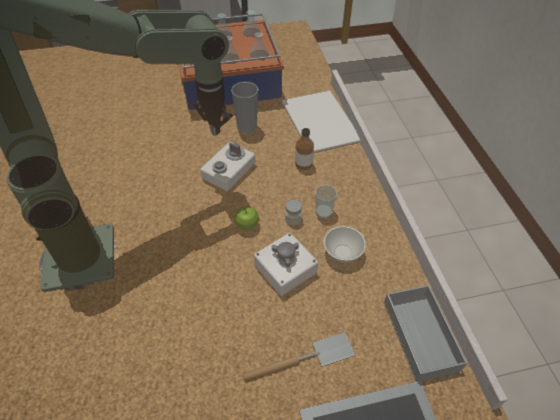

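The side view shows everything where it was: start button at (219,165), dial at (235,150), stop head at (286,250). The fingertip got to 0.066 m, which is fully in, and the arm is clear.

```bash
python3 -c "
from h import *
print(order.finish_job())"
```

```text
the job is handed in; nothing more can be done
None
```

I pressed the stop button in until it latched, turned it clockwise until it popped out, then pressed the start button fully in and released it. I handed the job in about 23 s into the 51 s limit; the pictures show nothing shifted.

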